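# Make up the viewing kit and the sample kit at the microscope bench

## Task

Make up two kits from the stock standing on the bench. Viewing kit, in the grey block with two round pockets: the flat wide add-on lens in the larger pocket and the longer of the two eyepieces in the smaller pocket. Sample kit, in the metal tray with two rectangular compartments: the slide box in the long compartment and the shorter of the two jars in the square one; everything stands upright on the floor of its pocket or compartment, and the short eyepiece and the tall jar are left standing where they are.

Things in the scene. Friction and masses are not known exactly. Their poses are not given: they have to be found in the camera images.
- caddy: Viewing-kit holder: fixed grey plastic block 172 x 100 x 18 mm with two round pockets, each 12 mm deep (floor 6 mm above the bench, rim 18 mm above it): the larger, diameter 78 mm, is centred at (x, y) = (-37, 0) mm, the smaller, diameter 56 mm, at (+46, 0) mm of its frame. Origin at the centre of its underside, x along its length, z up. It stands on one side of the stock and the tray on the other, which is which varies.
- tray: Sample-kit holder: fixed open aluminium tray 182 x 70 mm, walls 4 mm thick rising to 16 mm above the bench, inner floor 4 mm above the bench. A divider of the same height parts it into a long compartment 108 x 62 mm (108 along x) centred at (-33, 0) mm and a square compartment 62 x 62 mm centred at (+56, 0) mm of its frame. Origin at the centre of its underside, x along its length, z up.
- lens: Add-on microscope lens: black upright drum, diameter 54 mm, 36 mm high, with thin steel bands and a glass face on top; about 150 g. Its origin is the centre of its underside, z up; round, so its yaw has no meaning.
- eyepiece_long: Longer eyepiece, 70 mm high, standing on its black rubber cup (diameter 36 mm, from 0 to 30 mm height); above that a steel barrel of diameter 28 mm up to the top; about 110 g. Its origin is the centre of its underside, z up; round, so its yaw has no meaning.
- eyepiece_short: Shorter eyepiece, 43 mm high: wider black rubber cup of diameter 46 mm up to 18 mm height, steel barrel of diameter 28 mm above. Not wanted: stays where it is. Its origin is the centre of its underside, z up; round, so its yaw has no meaning.
- slide_box: Closed white plastic box for microscope slides, 84 (x) x 36 (y) x 40 (z) mm, with a thin grey seam; about 90 g. Origin at the centre of its underside, x along its length, z up; the two ends are alike for this job.
- jar_short: Shorter of two amber glass jars with white caps: the wider one, diameter 44 mm, 46 mm high over the cap; about 70 g. Its origin is the centre of its underside, z up; round, so its yaw has no meaning.
- jar_tall: Taller amber glass jar with a white cap: the slimmer one, diameter 34 mm, 74 mm high. Not wanted: stays where it is. Its origin is the centre of its underside, z up; round, so its yaw has no meaning.
Mind the look-alikes: they are no part of the job. What is shaped like the jar_short but blue is not meant.

How it is judged:
At the end, for the whole second after the job is handed in: Each on the floor of its place (height 4 mm), upright (0.1 rad), at rest, and within, in x and y: lens, larger pocket, 14 mm; long eyepiece, smaller pocket, 12; slide box, long compartment, 15; short jar, square one, 12. Short eyepiece and tall jar moved under 20 mm, tilt under 0.2 (x of lens in the frame of caddy between -0.051 and -0.023 m and y of lens in the frame of caddy between -0.014 and 0.014 m and z of lens in the frame of caddy between 0.002 and 0.01 m and angle between each of lens, eyepiece_long, slide_box, jar_short's own z axis and vertical below 0.1 rad and linear speed of each of lens, eyepiece_long, slide_box, jar_short below 0.02 m/s and angular speed of each of lens, eyepiece_long, slide_box, jar_short below 0.2 rad/s and x of eyepiece_long in the frame of caddy between 0.034 and 0.058 m and y of eyepiece_long in the frame of caddy between -0.012 and 0.012 m and z of eyepiece_long in the frame of caddy between 0.002 and 0.01 m and x of slide_box in the frame of tray between -0.048 and -0.018 m and y of slide_box in the frame of tray between -0.015 and 0.015 m and z of slide_box in the frame of tray between 0 and 0.008 m and x of jar_short in the frame of tray between 0.044 and 0.068 m and y of jar_short in the frame of tray between -0.012 and 0.012 m and z of jar_short in the frame of tray between 0 and 0.008 m and distance of each of eyepiece_short, jar_tall from where it was at the start of the episode below 0.02 m and angle between each of eyepiece_short, jar_tall's own z axis and vertical below 0.2 rad); the robot touches nothing.
It fails at once if the short eyepiece or the tall jar is shifted more than 20 mm or tipped (not (distance of each of eyepiece_short, jar_tall from where it was at the start of the episode below 0.02 m and angle between each of eyepiece_short, jar_tall's own z axis and vertical below 0.2 rad)).
It also fails if it takes over 120 s, if anything falls off the work surface, if the arm or the gripper's body presses on something with over 40 N, if the wrist force passes 120 N, or if a joint passes its speed limit or range.

## Robot

A 7-joint arm with a two-finger parallel gripper is mounted at the origin on the work surface. World frame = base frame: x ahead of the robot, y to its left, z up, the work surface at z = 0. Lengths are in m, angles in rad, forces in N, time in s.
With the tool pointing down it reaches from about 0.4 to 0.875 m from the base axis. Payload 19.3 kg.
Tool frame: the origin (TCP) lies at the very end of the fingers, on their centre line; the grasp point (between the pads) lies 19 mm behind it; z points along the fingers, x is the direction in which the jaws open and shut, and the axes are right-handed (so a half turn about z gives the same grasp; the last joint's range is limited). The gripper opens to 85 mm and grips with 20 to 120 N. Pads are 22 mm wide; open, the fingers measure 114 mm over their backs; the gripper's body (76 mm by 85 mm) begins 54 mm behind the grasp point. The pads swing forward as they close: fully open they stand 13 mm farther back than shut.
Start: joints at [1.165, 0.521, -0.036, 1.599, 0.021, 1.021, -0.113], TCP at [0.206, -0.59, 0.231] pointing down, gripper open.
Joint ranges: [-2.91, 2.91], [-0.3, 2.13], [-1.5, 1.42], [0.17, 2.43], [-1.26, 4.41], [0.16, 1.93], [-2.52, 2.52]. Speed limits (rad/s): [1.89, 1.89, 2.39, 2.39, 3.01, 3.01, 3.01].

## Interface

Orientations are given as [roll, pitch, yaw] about the fixed x, y, z axes, in that order (R = Rz(yaw) Ry(pitch) Rx(roll)).
In Python, from workcell import bot gives the robot as it stands.
- The arm moves only by the tool jog_arm, never from a script. Its argument "increments" is a list of rows, each an object of numbers: "wx", "wy", "wz": the turn, a rotation vector about the tool's x, y, z in degrees; "x", "y", "z": the shift along the tool's x, y, z in cm; "claw": the opening in per cent of the stroke, from 0 (shut) to 100 (fully open). A call has 1 to 10 rows; each row is the pose to reach, as a shift and turn from the pose measured when the call began, along the tool's axes at that moment; what a row does not reach only later rows make up. A row lasts 1/8 s, in which the tool goes at most 62.5 mm and 10.7 degrees, less where a joint would pass 70% of its speed; a pose out of reach is approached as far as the arm can. A call with a gripper value outside its range is refused whole. The fingers move at their own pace and stop on an object; "squeeze" is the grip in N (left out, the last holds). Time passes only in rows, so rows that repeat a pose let the fingers close. It gives the time, the measured TCP pose, the force and the opening at its end, in the units of the state.
- bot.observe(): the state, without advancing time (a new reading comes with each control period).
- bot.grab_frame(name): name is "side" or "top" or "wrist"; returns a dict with "pixels" (384x512x3 uint8, red, green, blue), "fov_y" (degrees; the focal length in pixels is half the picture's height over the tangent of half this angle, whatever the lens; pixels are square), "cx", "cy" (the principal point, pixels), "origin" and "orientation" of the camera in the world. Camera axes: x right, y down, z forward; pixel columns grow to the right and rows downward; lengths in m; the calibration is good to about 2 mm. A picture is of the moment at which its call begins. There is no depth.
- bot.job_done(): hands the job in, once; it reports no verdict.
The state is a dict: "clock": time; "qpos": joint angles; "qd": joint speeds; "joint_efforts": joint torques, N m; "position": TCP position; "tool_rot": TCP orientation; "force": force on the tool from outside, world axes, zero at the start; "moment": the same for the moment, N m; "grip_width": finger opening in m.
Only numpy, scipy, OpenCV 4.12 (cv2) and the standard library are available. Lean on these libraries where they do the work, as an engineer would, in place of code of your own. Each camera call takes 0.05 s, during which the arm holds its last target.

## Working session

There is one attempt and no reset: what is moved stays moved. The work goes in short steps, Python scripts to look and compute and a tool call to move; the robot and the scene stay as the last step left them, time stands still between calls to the robot, and variables do not carry over. Pictures are saved under pics/ and viewed, and the job is handed in when it is done.

Besides the shell and the picture viewer there is one more tool, called after "Emit:" as a command line: name --argument value ..., lists and objects as JSON in quotes. jog_arm: Moves the arm, as the interface text tells. Its arguments: {"type":"object","properties":{"increments":{"type":"array","items":{"type":"object","properties":{"wx":{"type":"number"},"wy":{"type":"number"},"wz":{"type":"number"},"x":{"type":"number"},"y":{"type":"number"},"z":{"type":"number"},"claw":{"type":"number"}}}},"squeeze":{"type":"number"}},"required":["increments"]}

```bash
mkdir -p pics; ls
cat > h.py <<'E'
import numpy as np,cv2,json
from workcell import bot
from scipy.spatial.transform import Rotation as R
def snap(name,fn):
    f=bot.grab_frame(name); cv2.imwrite('pics/'+fn+'.png',cv2.cvtColor(np.asarray(f['pixels'],np.uint8),cv2.COLOR_RGB2BGR))
    np.save('pics/'+fn+'.npy',f,allow_pickle=True); return f
def load(fn): return np.load('pics/'+fn+'.npy',allow_pickle=True).item()
def rot(o):
    o=np.array(o,float)
    return o if o.shape==(3,3) else R.from_euler('xyz',o).as_matrix() if o.size==3 else R.from_quat(o).as_matrix()
def foc(f): return f['pixels'].shape[0]/2/np.tan(np.radians(f['fov_y'])/2)
def cast(f,u,v,z):
    F=foc(f); d=rot(f['orientation'])@np.array([(u-f['cx'])/F,(v-f['cy'])/F,1]); o=np.array(f['origin'])
    return o+d*(z-o[2])/d[2]
def proj(f,p):
    F=foc(f); c=rot(f['orientation']).T@(np.array(p)-np.array(f['origin'])); return c[:2]/c[2]*F+[f['cx'],f['cy']]
E
python3 - <<'E'
from h import *
for n in('side','top','wrist'):
    f=snap(n,n+'0'); print(n,{k:f[k] for k in f if k!='pixels'})
print(bot.observe())
E
```

```text
pics
side {'fov_y': 44.17779989122063, 'cx': 254.37162769833404, 'cy': 189.87392018187066, 'origin': array([0.04736681, 0.62231679, 0.84229054]), 'orientation': array([-2.33128899,  0.00276957, -2.44173539])}
top {'fov_y': 49.60387830583288, 'cx': 258.0631437657453, 'cy': 187.98856028803456, 'origin': array([ 0.45485028, -0.00805568,  1.14070773]), 'orientation': array([-3.04053856,  0.01577875, -1.55639773])}
wrist {'fov_y': 60.44567659116908, 'cx': 256.7760115491715, 'cy': 192.85103119752364, 'origin': array([ 0.27410357, -0.56550035,  0.37229394]), 'orientation': array([ 2.85494751e+00,  7.99736505e-04, -1.23518730e+00])}
{'clock': 0.15, 'qpos': array([ 1.16479747,  0.52187505, -0.03630719,  1.59986121,  0.02121209,
        1.02109394, -0.11276665]), 'qd': array([-0.00206956, -0.00224411,  0.00069913, -0.00265029, -0.00234351,
       -0.00122959,  0.00044534]), 'joint_efforts': array([ 4.34839341e-03, -9.27390075e+01,  1.98156103e+00, -3.70056796e+01,
        1.80075044e-02,  6.37001023e-03, -4.51951905e-05]), 'position': array([ 0.20582955, -0.58987493,  0.23086513]), 'tool_rot': array([ 3.14151571e+00,  8.48904012e-04, -1.23498798e+00]), 'force': array([ 0.21462683, -0.33356043, -0.64985755]), 'moment': array([0.01892248, 0.00767415, 0.05041562]), 'grip_width': 0.08520235817890812}
```

View pics/top0.png

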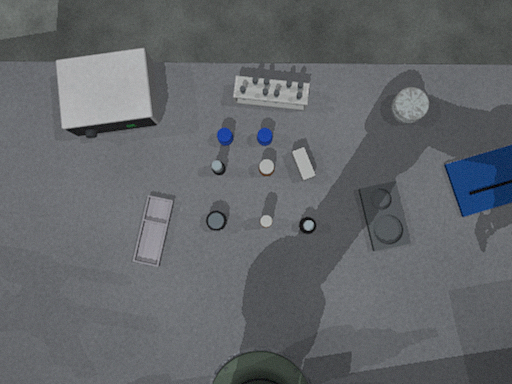

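View pics/side0.png

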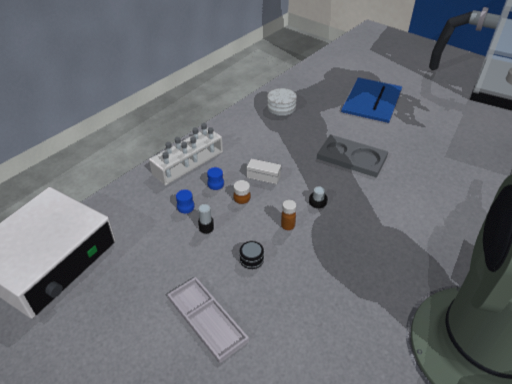

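Run:
```python
import cv2
i=cv2.imread('pics/top0.png'); print(i.shape)
c=i[40:300,60:470]
cv2.imwrite('pics/top0z.png',cv2.resize(c,None,fx=1.9,fy=1.9,interpolation=cv2.INTER_CUBIC))
```

```text
(384, 512, 3)
```

View pics/top0z.png

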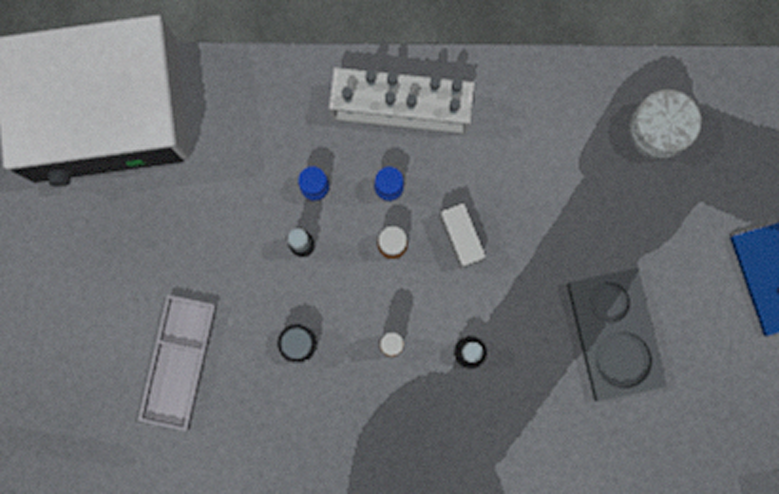

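Candidates in the top view:
- **Lens:** (216,220), the dark wide drum.
- **Long eyepiece:** (217,167). The short one with the wide cup is at (308,225).
- **Short jar:** (266,167), amber and wide. The tall jar is at (266,221), and the blue look-alikes are at (225,136) and (264,136).
- **Slide box:** (303,164). The white rack at (271,92) and the white round thing at (410,105) are other objects.

The side view agrees: the tall barrel is at (205,218) and the squat amber jar at (242,192). Next I'll measure and check in one close crop.

Run:
```python
from h import *
f=load('top0'); 
i=cv2.imread('pics/top0.png'); s=cv2.imread('pics/side0.png')
a=cv2.resize(i[125:245,195:325],None,fx=4.5,fy=4.5,interpolation=cv2.INTER_CUBIC)
cv2.imwrite('pics/cropt.png',a)
b=cv2.resize(s[150:280,150:340],None,fx=4,fy=4,interpolation=cv2.INTER_CUBIC)
cv2.imwrite('pics/crops.png',b)
a=cv2.resize(i[170:260,340:430],None,fx=6,fy=6,interpolation=cv2.INTER_CUBIC)
cv2.imwrite('pics/cropc.png',a)
a=cv2.resize(i[180:280,120:190],None,fx=6,fy=6,interpolation=cv2.INTER_CUBIC)
cv2.imwrite('pics/cropy.png',a)
```

```text
(no output)
```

View pics/cropt.png

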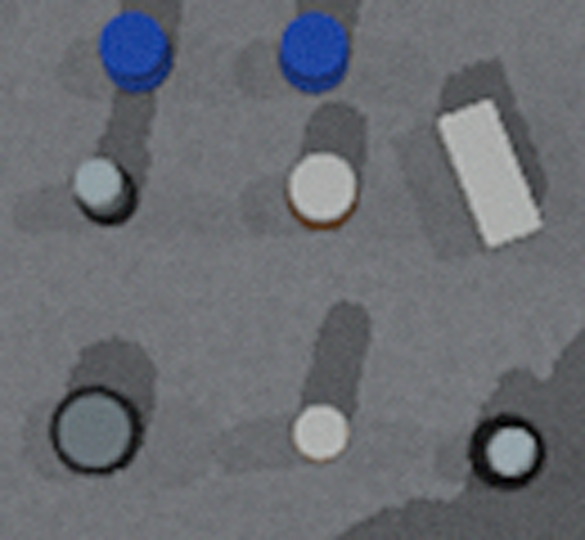

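View pics/crops.png

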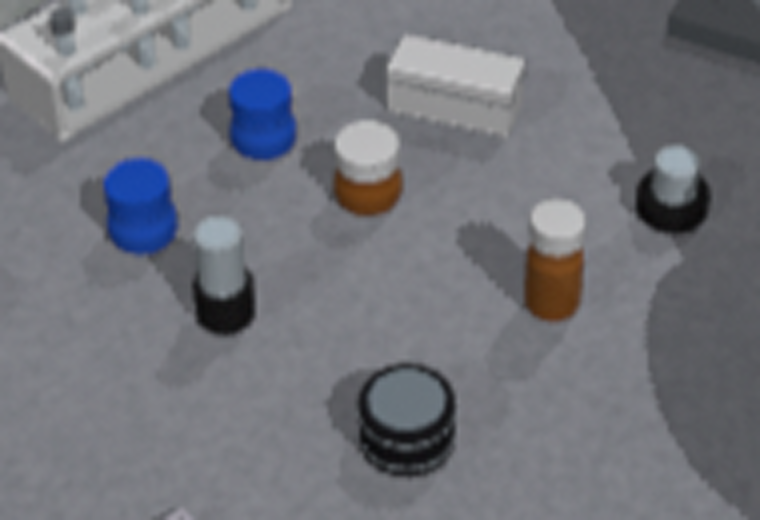

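View pics/cropc.png

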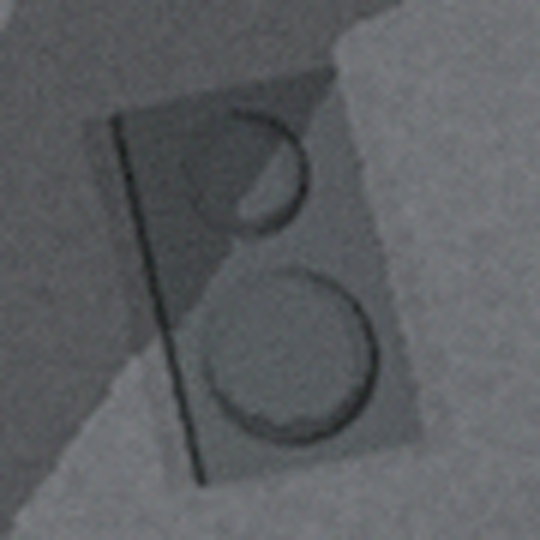

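View pics/cropy.png

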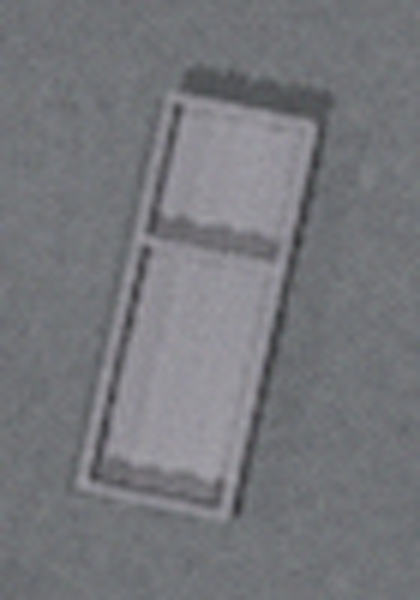

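The crops confirm the choice: amber wide jar, long barrel on a narrow cup, wide drum, white box. Now turning pixels into positions.

Run:
```python
from h import *
t=load('top0');s=load('side0')
def P(f,x,y,sc,ox,oy,z): return cast(f,(x+.5)/sc-.5+ox,(y+.5)/sc-.5+oy,z)
T=lambda x,y,z:P(t,x,y,4.5,195,125,z)
S=lambda x,y,z:P(s,x,y,4,150,150,z)
np.set_printoptions(precision=4,suppress=True)
for n,a,b,z in [('eyeL',(99,183),(219,234),.07),('lens',(95,430),(407,397),.036),('jarS',(322,186),(367,142),.046),('jarT',(320,432),(557,217),.074),('eyeS',(512,451),(676,159),.043)]:
    print(n,T(*a,z)[:2],S(*b,z)[:2])
bt=np.array([T(x,y,.04)[:2] for x,y in [(437,118),(491,98),(543,226),(488,249)]])
bs=np.array([S(x,y,.04)[:2] for x,y in [(388,67),(403,36),(524,55),(511,92)]])
for b in(bt,bs): print('box',b.mean(0),np.linalg.norm(np.roll(b,-1,0)-b,axis=1),np.degrees(cv2.minAreaRect((b*1000).astype(np.float32))[2])if 0 else [np.degrees(np.arctan2(*(np.roll(b,-1,0)-b)[k][::-1])) for k in range(4)])
C=lambda x,y,z:P(t,x,y,6,340,170,z)[:2]
c=np.array([C(x,y,.018) for x,y in[(110,115),(335,68),(425,435),(203,485)]])
print('caddy',c.mean(0),np.linalg.norm(np.roll(c,-1,0)-c,axis=1),[np.degrees(np.arctan2(*(np.roll(c,-1,0)-c)[k][::-1])) for k in range(4)])
print('pockets',C(291,356,.018),C(248,173,.018))
C=lambda x,y,z:P(t,x,y,6,120,180,z)[:2]
c=np.array([C(x,y,.016) for x,y in[(165,92),(327,118),(238,518),(75,487)]])
print('tray',c.mean(0),np.linalg.norm(np.roll(c,-1,0)-c,axis=1),[np.degrees(np.arctan2(*(np.roll(c,-1,0)-c)[k][::-1])) for k in range(4)])
```

```text
eyeL [0.6213 0.1194] [0.6203 0.1219]
lens [0.4793 0.1222] [0.4794 0.1228]
jarS [ 0.6249 -0.0099] [ 0.6237 -0.0089]
jarT [ 0.4791 -0.0105] [ 0.4788 -0.0091]
eyeS [ 0.4703 -0.1228] [ 0.4705 -0.1214]
box [ 0.6351 -0.1095] [0.0345 0.0827 0.0354 0.0841] [np.float64(-68.77350816993136), np.float64(-157.97530868068733), np.float64(113.50913804350927), np.float64(21.369728902601167)]
box [ 0.6337 -0.1081] [0.0328 0.0816 0.0377 0.0827] [np.float64(-66.84012745625972), np.float64(-153.81625217632777), np.float64(115.08028896591533), np.float64(22.709920331154287)]
caddy [ 0.4991 -0.3286] [0.1038 0.1678 0.1013 0.1693] [np.float64(-77.42189428080233), np.float64(-167.36708773188857), np.float64(103.41216162627323), np.float64(13.503272765014675)]
pockets [ 0.4628 -0.3383] [ 0.5444 -0.3204]
tray [0.451  0.2934] [0.0751 0.1827 0.0748 0.181 ] [np.float64(-98.32032598033341), np.float64(169.38826736007186), np.float64(80.36023761516576), np.float64(-10.54287982581835)]
```

Both views agree within 2 mm. Next is the move calculator, then lens to the larger pocket at about (0.463,-0.3375).

```bash
cat > mv.py <<'E'
from h import *
import sys
# usage: mv.py x,y,z,yaw ...   -> each target as tool-frame shift (cm) & turn from current pose
s=bot.observe(); p=s['position']; A=rot(s['tool_rot'])
print('now',np.round(p,4),np.round(np.degrees(s['tool_rot']),1),'t',round(s['clock'],2),'grip',round(s['grip_width'],4),'q7',round(s['qpos'][6],2))
for a in sys.argv[1:]:
    x,y,z,w=map(float,a.split(','))
    d=A.T@(np.array([x,y,z])-p)*100
    B=R.from_euler('xyz',[np.pi,0,np.radians(w)]).as_matrix()
    rv=np.degrees(R.from_matrix(A.T@B).as_rotvec())
    print(a,'xyz',np.round(d,2),'w',np.round(rv,2))
E
python3 mv.py 0.5,-0.3,0.231,-35 0.53,0,0.2,0 0.479,0.1225,0.16,0
```

```text
now [ 0.2058 -0.5899  0.2309] [180.    0.  -70.8] t 0.15 grip 0.0852 q7 -0.11
0.5,-0.3,0.231,-35 xyz [-17.67 -37.33  -0.  ] w [-1.000e-02  5.000e-02 -3.576e+01]
0.53,0,0.2,0 xyz [-45.01 -50.04   3.12] w [-3.000e-02  5.000e-02 -7.076e+01]
0.479,0.1225,0.16,0 xyz [-58.25 -49.27   7.13] w [-3.000e-02  5.000e-02 -7.076e+01]
```

Emit:
jog_arm --increments '[{"x": -3,"y": -6,"wz": -6,"claw": 100},{"x": -6,"y": -12,"wz": -12},{"x": -9,"y": -18,"wz": -18},{"x": -12,"y": -24.5,"wz": -24},{"x": -15,"y": -31,"wz": -30},{"x": -17.7,"y": -37.3,"wz": -35.8},{"x": -23,"y": -40,"z": 0.6,"wz": -42},{"x": -28,"y": -42.5,"z": 1.2,"wz": -49},{"x": -33,"y": -44.5,"z": 1.8,"wz": -56},{"x": -39,"y": -47.5,"z": 2.5,"wz": -64}]'

```text
schema error: expected keys wx, wy, wz, x, y, z, claw
```

```bash
python3 mv.py 0.5,0.05,0.18,0 0.479,0.1225,0.16,0
```

```text
now [ 0.2058 -0.5899  0.2309] [180.    0.  -70.8] t 0.15 grip 0.0852 q7 -0.11
0.5,0.05,0.18,0 xyz [-50.72 -48.86   5.13] w [-3.000e-02  5.000e-02 -7.076e+01]
0.479,0.1225,0.16,0 xyz [-58.25 -49.27   7.13] w [-3.000e-02  5.000e-02 -7.076e+01]
```

All keys are needed in each row.

Emit:
jog_arm --increments '[{"x": -3,"y": -6,"z": 0,"wx": 0,"wy": 0,"wz": -6,"claw": 100},{"x": -6,"y": -12,"z": 0,"wx": 0,"wy": 0,"wz": -12,"claw": 100},{"x": -9,"y": -18,"z": 0,"wx": 0,"wy": 0,"wz": -18,"claw": 100},{"x": -12,"y": -24.5,"z": 0,"wx": 0,"wy": 0,"wz": -24,"claw": 100},{"x": -15,"y": -31,"z": 0,"wx": 0,"wy": 0,"wz": -30,"claw": 100},{"x": -17.7,"y": -37.3,"z": 0,"wx": 0,"wy": 0,"wz": -36,"claw": 100},{"x": -23,"y": -40,"z": 0.6,"wx": 0,"wy": 0,"wz": -42,"claw": 100},{"x": -28,"y": -42.5,"z": 1.2,"wx": 0,"wy": 0,"wz": -49,"claw": 100},{"x": -33,"y": -44.5,"z": 1.8,"wx": 0,"wy": 0,"wz": -56,"claw": 100},{"x": -39,"y": -47.5,"z": 2.5,"wx": 0,"wy": 0,"wz": -64,"claw": 100}]'

```text
clock: 1.4
position: [0.5234, -0.0822, 0.208]
tool_rot: [-3.141, 0.0, -0.114]
force: [0.5, 0.0, -0.1]
grip_width: 0.0851
```

```bash
python3 mv.py 0.5,0.05,0.18,0 0.479,0.1225,0.16,0
```

```text
now [ 0.5234 -0.0822  0.208 ] [-180.     0.    -6.5] t 1.4 grip 0.0851 q7 -0.28
0.5,0.05,0.18,0 xyz [ -3.82 -12.86   2.81] w [-0.04  0.02 -6.52]
0.479,0.1225,0.16,0 xyz [ -6.73 -19.83   4.81] w [-0.04  0.02 -6.52]
```

Emit:
jog_arm --increments '[{"x": -1.8,"y": -5,"z": 1.2,"wx": 0,"wy": 0,"wz": -3,"claw": 100},{"x": -3.4,"y": -10,"z": 2.4,"wx": 0,"wy": 0,"wz": -6.5,"claw": 100},{"x": -5,"y": -15,"z": 3.6,"wx": 0,"wy": 0,"wz": -6.5,"claw": 100},{"x": -6.73,"y": -19.8,"z": 4.8,"wx": 0,"wy": 0,"wz": -6.5,"claw": 100},{"x": -6.73,"y": -19.83,"z": 4.8,"wx": 0,"wy": 0,"wz": -6.5,"claw": 100},{"x": -6.73,"y": -19.83,"z": 4.8,"wx": 0,"wy": 0,"wz": -6.5,"claw": 100}]'

```text
clock: 2.15
position: [0.4791, 0.1221, 0.16]
tool_rot: [-3.141, 0.001, -0.0]
force: [-0.2, -0.3, -0.8]
grip_width: 0.0854
```

```bash
python3 mv.py 0.479,0.1225,0.014,0; python3 -c "
from h import *
f=snap('wrist','w1'); print(proj(f,[.4793,.1225,.036]))"
```

```text
now [0.4791 0.1221 0.16  ] [-180.    0.   -0.] t 2.15 grip 0.0854 q7 -0.66
0.479,0.1225,0.014,0 xyz [ 0.   -0.04 14.6 ] w [-0.01  0.03 -0.01]
[256.71042881 185.9169541 ]
```

View pics/w1.png

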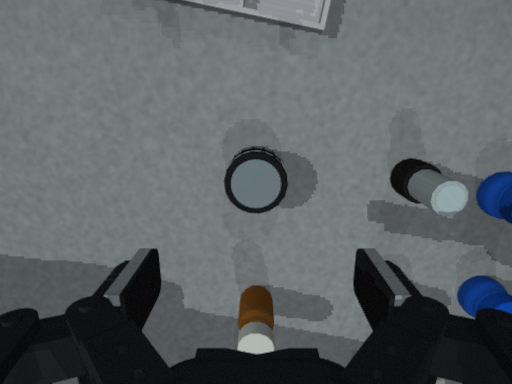

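The lens top is at (255,182) against a predicted (257,186), about 2 mm off. The fingers straddle it, so I'll descend and grasp.

Emit:
jog_arm --increments '[{"x": 0,"y": -0.1,"z": 4,"wx": 0,"wy": 0,"wz": 0,"claw": 100},{"x": 0,"y": -0.1,"z": 8,"wx": 0,"wy": 0,"wz": 0,"claw": 100},{"x": 0,"y": -0.1,"z": 11,"wx": 0,"wy": 0,"wz": 0,"claw": 100},{"x": 0,"y": -0.1,"z": 13.5,"wx": 0,"wy": 0,"wz": 0,"claw": 100},{"x": 0,"y": -0.1,"z": 14.6,"wx": 0,"wy": 0,"wz": 0,"claw": 100},{"x": 0,"y": -0.1,"z": 14.6,"wx": 0,"wy": 0,"wz": 0,"claw": 40},{"x": 0,"y": -0.1,"z": 14.6,"wx": 0,"wy": 0,"wz": 0,"claw": 40},{"x": 0,"y": -0.1,"z": 14.6,"wx": 0,"wy": 0,"wz": 0,"claw": 40},{"x": 0,"y": -0.1,"z": 14.6,"wx": 0,"wy": 0,"wz": 0,"claw": 40},{"x": 0,"y": -0.1,"z": 14.6,"wx": 0,"wy": 0,"wz": 0,"claw": 40}]' --squeeze 50

```text
clock: 3.45
position: [0.4797, 0.1224, 0.0154]
tool_rot: [-3.141, -0.001, -0.002]
force: [-2.4, -1.4, 9.2]
grip_width: 0.0525
```

```bash
python3 mv.py 0.479,0.1225,0.16,0 0.463,-0.3375,0.17,-35
```

```text
now [0.4797 0.1224 0.0154] [-1.8e+02 -1.0e-01 -1.0e-01] t 3.45 grip 0.0525 q7 -0.83
0.479,0.1225,0.16,0 xyz [-6.000e-02 -1.000e-02 -1.446e+01] w [-0.01 -0.07 -0.1 ]
0.463,-0.3375,0.17,-35 xyz [ -1.57  45.99 -15.47] w [-3.00e-02 -6.00e-02  3.49e+01]
```

Emit:
jog_arm --increments '[{"x": 0,"y": 0,"z": -1,"wx": 0,"wy": 0,"wz": 0,"claw": 40},{"x": 0,"y": 0,"z": -3,"wx": 0,"wy": 0,"wz": 0,"claw": 40},{"x": 0,"y": 0,"z": -6,"wx": 0,"wy": 0,"wz": 0,"claw": 40},{"x": 0,"y": 0,"z": -9,"wx": 0,"wy": 0,"wz": 0,"claw": 40},{"x": 0,"y": 0,"z": -12,"wx": 0,"wy": 0,"wz": 0,"claw": 40},{"x": 0,"y": 0,"z": -14.5,"wx": 0,"wy": 0,"wz": 0,"claw": 40},{"x": 0,"y": 0,"z": -14.5,"wx": 0,"wy": 0,"wz": 0,"claw": 40}]'

```text
clock: 4.32
position: [0.4805, 0.1225, 0.1628]
tool_rot: [-3.141, -0.005, -0.002]
force: [0.0, -1.1, -2.4]
grip_width: 0.0518
```

```bash
python3 mv.py 0.463,-0.3375,0.165,-35; python3 -c "
from h import *
f=snap('wrist','w2');f=snap('side','s2')"
```

```text
now [0.4805 0.1225 0.1628] [-1.799e+02 -3.000e-01 -1.000e-01] t 4.33 grip 0.0518 q7 -0.67
0.463,-0.3375,0.165,-35 xyz [-1.65 46.   -0.27] w [-0.14 -0.27 34.87]
```

View pics/w2.png

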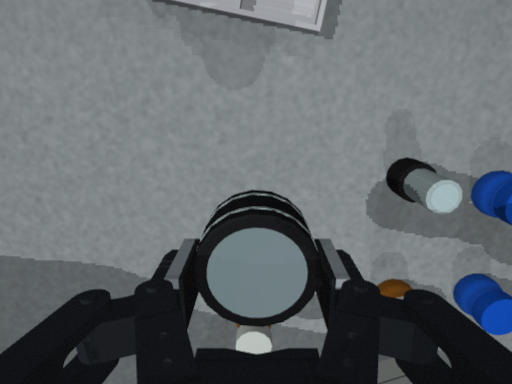

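View pics/s2.png

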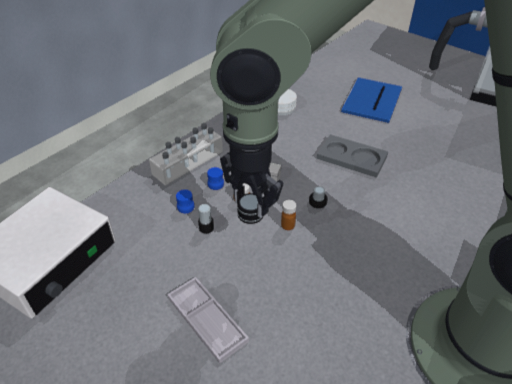

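Both views show the lens held upright at (257,270) in the wrist view. Carrying it to the caddy.

Emit:
jog_arm --increments '[{"x": 0,"y": 3,"z": -0.3,"wx": 0,"wy": 0,"wz": 2,"claw": 40},{"x": 0,"y": 7.5,"z": -0.3,"wx": 0,"wy": 0,"wz": 6,"claw": 40},{"x": 0,"y": 12.5,"z": -0.3,"wx": 0,"wy": 0,"wz": 10,"claw": 40},{"x": 0,"y": 17.5,"z": -0.3,"wx": 0,"wy": 0,"wz": 14,"claw": 40},{"x": 0,"y": 22.5,"z": -0.3,"wx": 0,"wy": 0,"wz": 18,"claw": 40},{"x": 0,"y": 27.5,"z": -0.3,"wx": 0,"wy": 0,"wz": 22,"claw": 40},{"x": -0.5,"y": 32.5,"z": -0.3,"wx": 0,"wy": 0,"wz": 26,"claw": 40},{"x": -1,"y": 37.5,"z": -0.3,"wx": 0,"wy": 0,"wz": 30,"claw": 40},{"x": -1.4,"y": 42.5,"z": -0.3,"wx": 0,"wy": 0,"wz": 34,"claw": 40},{"x": -1.65,"y": 46,"z": -0.3,"wx": 0,"wy": 0,"wz": 35,"claw": 40}]'

```text
clock: 5.68
position: [0.4609, -0.3399, 0.1625]
tool_rot: [-3.141, 0.0, -0.616]
force: [0.3, 1.0, -2.1]
grip_width: 0.0515
```

```bash
python3 mv.py 0.463,-0.3375,0.05,-35 0.463,-0.3375,0.0225,-35; python3 -c "
from h import *
f=snap('wrist','w3');f=snap('top','t3')
i=cv2.imread('pics/t3.png');cv2.imwrite('pics/t3z.png',cv2.resize(i[150:280,320:450],None,fx=4.5,fy=4.5,interpolation=2))"
```

```text
now [ 0.4609 -0.3399  0.1625] [-180.     0.   -35.3] t 5.67 grip 0.0515 q7 -0.24
0.463,-0.3375,0.05,-35 xyz [ 0.04 -0.31 11.25] w [-0.03  0.   -0.28]
0.463,-0.3375,0.0225,-35 xyz [ 0.04 -0.31 14.  ] w [-0.03  0.   -0.28]
```

View pics/w3.png

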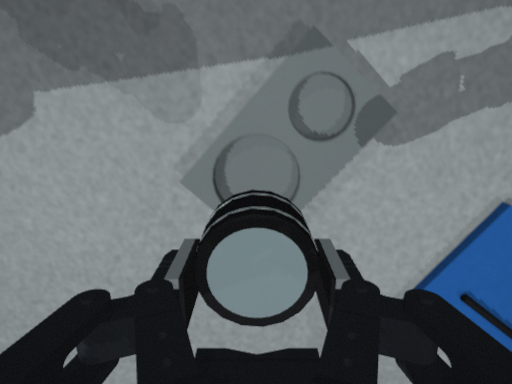

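```bash
python3 -c "
from h import *
f=load('w3'); print(cast(f,322,105,.018),cast(f,256.5,177,.018)); print(proj(f,[.463,-.3375,.018]),proj(f,[.544,-.3195,.018]))"
```

```text
[ 0.54317985 -0.31813459  0.018     ] [ 0.46242772 -0.33705299  0.018     ]
[257.31292884 177.03710315] [323.69352763 105.78921353]
```

The wrist view agrees within 1.5 mm. Lowering.

Emit:
jog_arm --increments '[{"x": 0,"y": -0.3,"z": 3,"wx": 0,"wy": 0,"wz": 0,"claw": 40},{"x": 0,"y": -0.3,"z": 6,"wx": 0,"wy": 0,"wz": 0,"claw": 40},{"x": 0,"y": -0.3,"z": 9,"wx": 0,"wy": 0,"wz": 0,"claw": 40},{"x": 0,"y": -0.3,"z": 11.5,"wx": 0,"wy": 0,"wz": 0,"claw": 40},{"x": 0,"y": -0.3,"z": 12.8,"wx": 0,"wy": 0,"wz": 0,"claw": 40},{"x": 0,"y": -0.3,"z": 13.5,"wx": 0,"wy": 0,"wz": 0,"claw": 40},{"x": 0,"y": -0.3,"z": 14,"wx": 0,"wy": 0,"wz": 0,"claw": 40},{"x": 0,"y": -0.3,"z": 14,"wx": 0,"wy": 0,"wz": 0,"claw": 40}]'

```text
clock: 6.78
position: [0.4621, -0.3392, 0.0225]
tool_rot: [3.141, -0.001, -0.618]
force: [-0.2, 0.6, -2.5]
grip_width: 0.0519
```

```bash
python3 mv.py 0.463,-0.3375,0.0215,-35
```

```text
now [ 0.4621 -0.3392  0.0225] [180.   -0.  -35.4] t 6.78 grip 0.0519 q7 -0.32
0.463,-0.3375,0.0215,-35 xyz [-0.03 -0.19  0.1 ] w [ 0.03 -0.03 -0.41]
```

Emit:
jog_arm --increments '[{"x": 0,"y": -0.1,"z": 0.1,"wx": 0,"wy": 0,"wz": 0,"claw": 40},{"x": 0,"y": -0.1,"z": 0.15,"wx": 0,"wy": 0,"wz": 0,"claw": 40},{"x": 0,"y": -0.1,"z": 0.15,"wx": 0,"wy": 0,"wz": 0,"claw": 80},{"x": 0,"y": -0.1,"z": 0.15,"wx": 0,"wy": 0,"wz": 0,"claw": 80},{"x": 0,"y": -0.1,"z": 0.15,"wx": 0,"wy": 0,"wz": 0,"claw": 80},{"x": 0,"y": -0.1,"z": -2,"wx": 0,"wy": 0,"wz": 0,"claw": 80},{"x": 0,"y": -0.1,"z": -5,"wx": 0,"wy": 0,"wz": 0,"claw": 80},{"x": 0,"y": -0.1,"z": -9,"wx": 0,"wy": 0,"wz": 0,"claw": 80},{"x": 0,"y": -0.1,"z": -13,"wx": 0,"wy": 0,"wz": 0,"claw": 60},{"x": 0,"y": -0.1,"z": -17,"wx": 0,"wy": 0,"wz": 0,"claw": 60}]'

```text
clock: 8.02
position: [0.4625, -0.3382, 0.1939]
tool_rot: [3.141, -0.001, -0.618]
force: [-1.1, -0.7, 0.2]
grip_width: 0.0513
```

```bash
python3 mv.py 0.62,0.1205,0.19,0 0.58,-0.1,0.19,-15; python3 -c "
from h import *
f=snap('wrist','w4')"
```

```text
now [ 0.4625 -0.3382  0.1939] [180.   -0.  -35.4] t 8.03 grip 0.0513 q7 -0.24
0.62,0.1205,0.19,0 xyz [-13.74 -46.51   0.37] w [ 3.000e-02 -3.000e-02 -3.541e+01]
0.58,-0.1,0.19,-15 xyz [ -4.23 -26.22   0.38] w [  0.03  -0.03 -20.41]
```

View pics/w4.png

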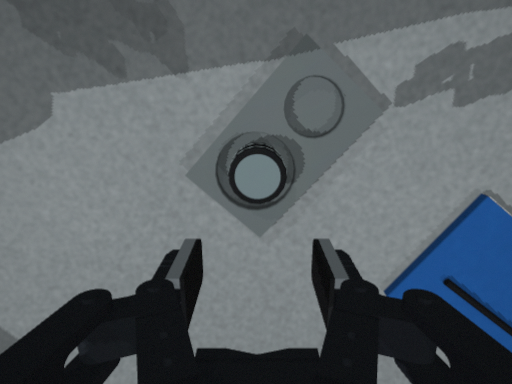

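The lens sits upright in the larger pocket, its top at (258,176). Next, the long eyepiece.

Emit:
jog_arm --increments '[{"x": -1,"y": -5,"z": 0.4,"wx": 0,"wy": 0,"wz": -4,"claw": 60},{"x": -2,"y": -11,"z": 0.4,"wx": 0,"wy": 0,"wz": -8,"claw": 60},{"x": -3,"y": -17,"z": 0.4,"wx": 0,"wy": 0,"wz": -13,"claw": 60},{"x": -4,"y": -22,"z": 0.4,"wx": 0,"wy": 0,"wz": -18,"claw": 60},{"x": -5.5,"y": -27,"z": 0.4,"wx": 0,"wy": 0,"wz": -22,"claw": 60},{"x": -7.5,"y": -32,"z": 0.4,"wx": 0,"wy": 0,"wz": -26,"claw": 60},{"x": -9.5,"y": -37,"z": 0.4,"wx": 0,"wy": 0,"wz": -30,"claw": 60},{"x": -11.5,"y": -42,"z": 0.4,"wx": 0,"wy": 0,"wz": -34,"claw": 60},{"x": -13.7,"y": -46.5,"z": 0.4,"wx": 0,"wy": 0,"wz": -35.4,"claw": 60},{"x": -13.7,"y": -46.5,"z": 0.4,"wx": 0,"wy": 0,"wz": -35.4,"claw": 60}]'

```text
clock: 9.32
position: [0.6217, 0.124, 0.1935]
tool_rot: [3.14, -0.005, 0.005]
force: [0.5, -0.8, 0.9]
grip_width: 0.0516
```

```bash
python3 mv.py 0.6205,0.1205,0.19,0 0.6205,0.1205,0.042,0; python3 -c "
from h import *
f=load('w4'); print('lens',cast(f,258,176,.042))
f=snap('wrist','w5'); print(proj(f,[.6208,.1205,.07]))"
```

```text
now [0.6217 0.124  0.1935] [179.9  -0.3   0.3] t 9.32 grip 0.0516 q7 -0.55
0.6205,0.1205,0.19,0 xyz [-0.13  0.34  0.35] w [ 0.1  -0.28  0.31]
0.6205,0.1205,0.042,0 xyz [-0.2   0.32 15.15] w [ 0.1  -0.28  0.31]
lens [ 0.46469306 -0.33703821  0.042     ]
[254.48259068 190.25780739]
```

View pics/w5.png

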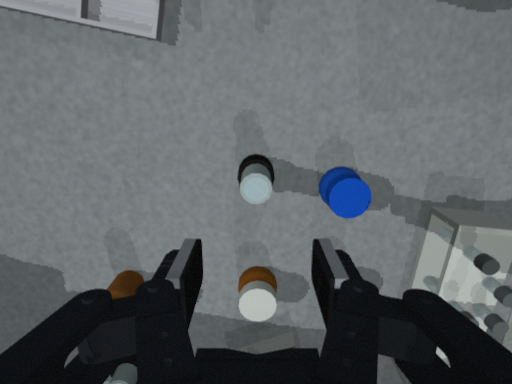

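The eyepiece top at (256,188) is within 1 mm of the prediction. Descending to the barrel.

Emit:
jog_arm --increments '[{"x": -0.05,"y": 0.28,"z": 2,"wx": 0,"wy": -0.3,"wz": 0.3,"claw": 60},{"x": -0.1,"y": 0.28,"z": 5,"wx": 0,"wy": -0.3,"wz": 0.3,"claw": 60},{"x": -0.1,"y": 0.28,"z": 9,"wx": 0,"wy": -0.3,"wz": 0.3,"claw": 60},{"x": -0.1,"y": 0.28,"z": 12.5,"wx": 0,"wy": -0.3,"wz": 0.3,"claw": 60},{"x": -0.1,"y": 0.28,"z": 14.7,"wx": 0,"wy": -0.3,"wz": 0.3,"claw": 60},{"x": -0.1,"y": 0.28,"z": 15.1,"wx": 0,"wy": -0.3,"wz": 0.3,"claw": 60},{"x": -0.1,"y": 0.28,"z": 15.1,"wx": 0,"wy": -0.3,"wz": 0.3,"claw": 15},{"x": -0.1,"y": 0.28,"z": 15.1,"wx": 0,"wy": -0.3,"wz": 0.3,"claw": 15},{"x": -0.1,"y": 0.28,"z": 15.1,"wx": 0,"wy": -0.3,"wz": 0.3,"claw": 15},{"x": -0.1,"y": 0.28,"z": 15.1,"wx": 0,"wy": -0.3,"wz": 0.3,"claw": 15}]'

```text
clock: 10.62
position: [0.6222, 0.1178, 0.0435]
tool_rot: [3.138, -0.001, -0.003]
force: [-0.8, 0.3, 8.0]
grip_width: 0.0253
```

```bash
python3 mv.py 0.6205,0.1205,0.18,0
```

```text
now [0.6222 0.1178 0.0435] [ 1.798e+02 -1.000e-01 -2.000e-01] t 10.62 grip 0.0253 q7 -0.63
0.6205,0.1205,0.18,0 xyz [ -0.16  -0.22 -13.65] w [ 0.19 -0.06 -0.17]
```

Emit:
jog_arm --increments '[{"x": 0,"y": 0,"z": -1,"wx": 0,"wy": 0,"wz": 0,"claw": 15},{"x": 0,"y": 0,"z": -3,"wx": 0,"wy": 0,"wz": 0,"claw": 15},{"x": 0,"y": 0,"z": -6,"wx": 0,"wy": 0,"wz": 0,"claw": 15},{"x": 0,"y": 0,"z": -9,"wx": 0,"wy": 0,"wz": 0,"claw": 15},{"x": 0,"y": 0,"z": -12,"wx": 0,"wy": 0,"wz": 0,"claw": 15},{"x": 0,"y": 0,"z": -13.6,"wx": 0,"wy": 0,"wz": 0,"claw": 15},{"x": 0,"y": 0,"z": -13.6,"wx": 0,"wy": 0,"wz": 0,"claw": 15}]'

```text
clock: 11.5
position: [0.6225, 0.1183, 0.1808]
tool_rot: [3.139, -0.003, -0.003]
force: [-0.2, -0.5, -1.0]
grip_width: 0.0254
```

```bash
python3 mv.py 0.6,-0.1,0.18,-15 0.5435,-0.319,0.18,-30; python3 -c "
from h import *
f=snap('wrist','w6')
i=cv2.imread('pics/w6.png');cv2.imwrite('pics/w6z.png',cv2.resize(i[150:384,150:370],None,fx=2.4,fy=2.4,interpolation=2))"
```

```text
now [0.6225 0.1183 0.1808] [179.8  -0.2  -0.2] t 11.5 grip 0.0254 q7 -0.55
0.6,-0.1,0.18,-15 xyz [-2.19 21.84  0.14] w [ 0.15 -0.2  14.83]
0.5435,-0.319,0.18,-30 xyz [-7.77 43.76  0.19] w [ 0.12 -0.22 29.83]
```

View pics/w6z.png

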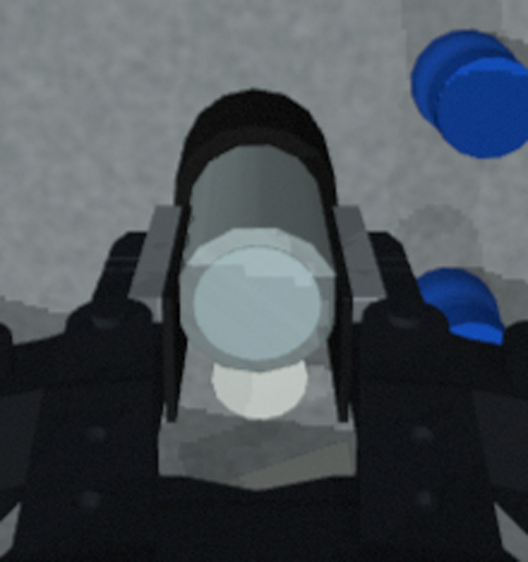

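The eyepiece is held upright by the barrel, sitting about 3 mm toward +y in the pads. I'll compensate for that when placing.

Emit:
jog_arm --increments '[{"x": -0.2,"y": 3,"z": 0,"wx": 0,"wy": 0,"wz": 2,"claw": 15},{"x": -0.8,"y": 8,"z": 0,"wx": 0,"wy": 0,"wz": 5,"claw": 15},{"x": -1.4,"y": 13,"z": 0,"wx": 0,"wy": 0,"wz": 9,"claw": 15},{"x": -2,"y": 18,"z": 0,"wx": 0,"wy": 0,"wz": 12,"claw": 15},{"x": -2.8,"y": 23,"z": 0,"wx": 0,"wy": 0,"wz": 16,"claw": 15},{"x": -3.8,"y": 28,"z": 0,"wx": 0,"wy": 0,"wz": 20,"claw": 15},{"x": -5,"y": 33,"z": 0,"wx": 0,"wy": 0,"wz": 24,"claw": 15},{"x": -6.3,"y": 38,"z": 0,"wx": 0,"wy": 0,"wz": 28,"claw": 15},{"x": -7.4,"y": 42,"z": 0,"wx": 0,"wy": 0,"wz": 30,"claw": 15},{"x": -7.9,"y": 43.9,"z": 0,"wx": 0,"wy": 0,"wz": 30,"claw": 15}]'

```text
clock: 12.8
position: [0.54, -0.3228, 0.1795]
tool_rot: [3.138, -0.001, -0.529]
force: [-0.1, 1.0, -1.0]
grip_width: 0.0255
```

```bash
python3 mv.py 0.542,-0.3215,0.0515,-30; python3 -c "
from h import *
f=snap('wrist','w7')"
```

```text
now [ 0.54   -0.3228  0.1795] [179.8  -0.  -30.3] t 12.8 grip 0.0255 q7 -0.26
0.542,-0.3215,0.0515,-30 xyz [ 0.09 -0.26 12.8 ] w [ 0.18 -0.05 -0.33]
```

View pics/w7.png

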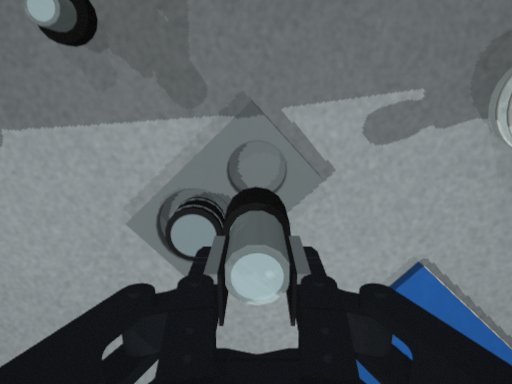

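Emit:
jog_arm --increments '[{"x": 0.05,"y": -0.15,"z": 3,"wx": 0,"wy": 0,"wz": 0,"claw": 15},{"x": 0.1,"y": -0.3,"z": 6,"wx": 0,"wy": 0,"wz": 0,"claw": 15},{"x": 0.1,"y": -0.3,"z": 9,"wx": 0,"wy": 0,"wz": 0,"claw": 15},{"x": 0.1,"y": -0.3,"z": 11,"wx": 0,"wy": 0,"wz": 0,"claw": 15},{"x": 0.1,"y": -0.3,"z": 12,"wx": 0,"wy": 0,"wz": 0,"claw": 15},{"x": 0.1,"y": -0.3,"z": 12.5,"wx": 0,"wy": 0,"wz": 0,"claw": 15},{"x": 0.1,"y": -0.3,"z": 12.9,"wx": 0,"wy": 0,"wz": 0,"claw": 15},{"x": 0.1,"y": -0.3,"z": 12.95,"wx": 0,"wy": 0,"wz": 0,"claw": 15}]'

```text
clock: 13.85
position: [0.5421, -0.323, 0.0504]
tool_rot: [3.138, -0.002, -0.53]
force: [0.1, 0.3, -1.3]
grip_width: 0.0258
```

```bash
python3 mv.py 0.542,-0.3215,0.0495,-30; python3 -c "
from h import *
f=snap('wrist','w8')"
```

```text
now [ 0.5421 -0.323   0.0504] [ 1.798e+02 -1.000e-01 -3.040e+01] t 13.85 grip 0.0258 q7 -0.32
0.542,-0.3215,0.0495,-30 xyz [-0.08 -0.13  0.09] w [ 0.22 -0.1  -0.36]
```

View pics/w8.png

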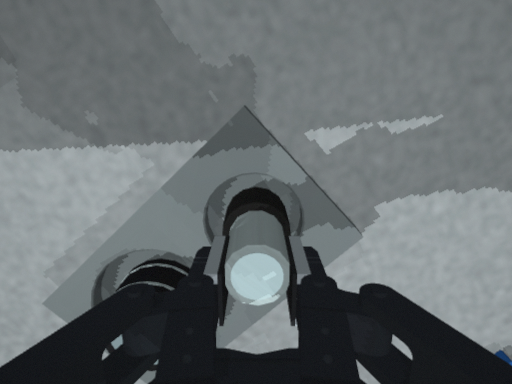

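The cup is inside the rim. Lower the last bit, release to 60% and rise.

Emit:
jog_arm --increments '[{"x": 0,"y": -0.1,"z": 0.1,"wx": 0,"wy": 0,"wz": 0,"claw": 15},{"x": 0,"y": -0.1,"z": 0.15,"wx": 0,"wy": 0,"wz": 0,"claw": 15},{"x": 0,"y": -0.1,"z": 0.15,"wx": 0,"wy": 0,"wz": 0,"claw": 60},{"x": 0,"y": -0.1,"z": 0.15,"wx": 0,"wy": 0,"wz": 0,"claw": 60},{"x": 0,"y": -0.1,"z": 0.15,"wx": 0,"wy": 0,"wz": 0,"claw": 60},{"x": 0,"y": -0.1,"z": -2,"wx": 0,"wy": 0,"wz": 0,"claw": 60},{"x": 0,"y": -0.1,"z": -5,"wx": 0,"wy": 0,"wz": 0,"claw": 60},{"x": 0,"y": -0.1,"z": -9,"wx": 0,"wy": 0,"wz": 0,"claw": 60},{"x": 0,"y": -0.1,"z": -12,"wx": 0,"wy": 0,"wz": 0,"claw": 70},{"x": 0,"y": -0.1,"z": -14.5,"wx": 0,"wy": 0,"wz": 0,"claw": 70}]'

```text
clock: 15.15
position: [0.5429, -0.3216, 0.1985]
tool_rot: [3.138, -0.004, -0.53]
force: [-0.1, 0.4, -0.2]
grip_width: 0.0599
```

```bash
python3 mv.py 0.6345,-0.109,0.18,-67.5 ; python3 -c "
from h import *
f=snap('wrist','w9')"
```

```text
now [ 0.5429 -0.3216  0.1985] [179.8  -0.2 -30.4] t 15.15 grip 0.0599 q7 -0.26
0.6345,-0.109,0.18,-67.5 xyz [ -2.84 -22.98   1.75] w [ 0.14 -0.28 37.14]
```

View pics/w9.png

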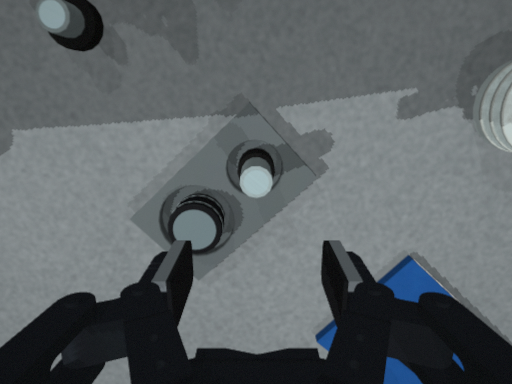

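Both viewing-kit pieces stand in their pockets, with tops at (256,182) and (195,229). On to the slide box.

Emit:
jog_arm --increments '[{"x": -0.3,"y": -3,"z": 0.2,"wx": 0,"wy": 0,"wz": 5,"claw": 70},{"x": -0.8,"y": -7,"z": 0.5,"wx": 0,"wy": 0,"wz": 12,"claw": 70},{"x": -1.3,"y": -12,"z": 0.9,"wx": 0,"wy": 0,"wz": 20,"claw": 70},{"x": -2,"y": -17,"z": 1.3,"wx": 0,"wy": 0,"wz": 28,"claw": 70},{"x": -2.6,"y": -21,"z": 1.7,"wx": 0,"wy": 0,"wz": 35,"claw": 70},{"x": -2.84,"y": -23,"z": 1.75,"wx": 0.1,"wy": -0.3,"wz": 37.1,"claw": 70},{"x": -2.84,"y": -23,"z": 1.75,"wx": 0.1,"wy": -0.3,"wz": 37.1,"claw": 70}]'

```text
clock: 16.08
position: [0.6363, -0.1076, 0.184]
tool_rot: [-3.139, -0.002, -1.175]
force: [-0.4, -1.2, 0.6]
grip_width: 0.06
```

```bash
python3 mv.py 0.6345,-0.109,0.016,-67.5 ; python3 -c "
from h import *
f=load('w9');print('eyeL',cast(f,256,182,.076),'lens',cast(f,195,229,.042))
f=snap('wrist','w10');print(proj(f,[.6345,-.109,.04]))"
```

```text
now [ 0.6363 -0.1076  0.184 ] [-1.798e+02 -1.000e-01 -6.730e+01] t 16.07 grip 0.06 q7 -1.2
0.6345,-0.109,0.016,-67.5 xyz [ 0.02  0.27 16.8 ] w [-0.15 -0.14  0.19]
eyeL [ 0.54456645 -0.31825142  0.076     ] lens [ 0.46494065 -0.33674426  0.042     ]
[257.69802079 183.20406516]
```

View pics/w10.png

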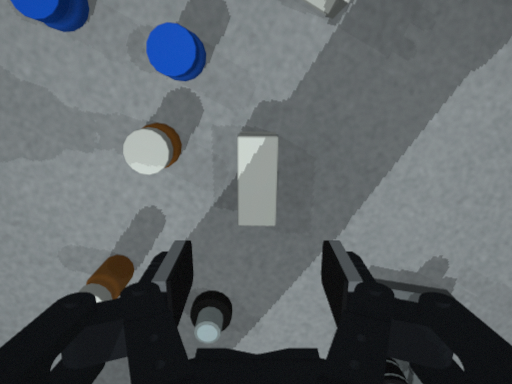

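The box is centred at (258,181), within 2 px of the prediction, and aligned with the jaws. Descend and grip.

Emit:
jog_arm --increments '[{"x": 0,"y": 0.25,"z": 2,"wx": -0.15,"wy": 0,"wz": 0,"claw": 70},{"x": 0,"y": 0.25,"z": 6,"wx": -0.15,"wy": 0,"wz": 0,"claw": 70},{"x": 0,"y": 0.25,"z": 10,"wx": -0.15,"wy": 0,"wz": 0,"claw": 70},{"x": 0,"y": 0.25,"z": 14,"wx": -0.15,"wy": 0,"wz": 0,"claw": 70},{"x": 0,"y": 0.25,"z": 16.2,"wx": -0.15,"wy": 0,"wz": 0,"claw": 70},{"x": 0,"y": 0.25,"z": 16.7,"wx": -0.15,"wy": 0,"wz": 0,"claw": 70},{"x": 0,"y": 0.25,"z": 16.7,"wx": -0.15,"wy": 0,"wz": 0,"claw": 30},{"x": 0,"y": 0.25,"z": 16.7,"wx": -0.15,"wy": 0,"wz": 0,"claw": 30},{"x": 0,"y": 0.25,"z": 16.7,"wx": -0.15,"wy": 0,"wz": 0,"claw": 30},{"x": 0,"y": 0.25,"z": 16.7,"wx": -0.15,"wy": 0,"wz": 0,"claw": 30}]'

```text
clock: 17.38
position: [0.6348, -0.1108, 0.0183]
tool_rot: [-3.14, -0.004, -1.176]
force: [-2.1, -0.6, 8.5]
grip_width: 0.0351
```

```bash
python3 mv.py 0.6345,-0.109,0.17,-67.5
```

```text
now [ 0.6348 -0.1108  0.0183] [-179.9   -0.2  -67.4] t 17.38 grip 0.0351 q7 -1.24
0.6345,-0.109,0.17,-67.5 xyz [ -0.11  -0.05 -15.18] w [-0.07 -0.24  0.12]
```

Emit:
jog_arm --increments '[{"x": 0,"y": 0,"z": -1,"wx": 0,"wy": 0,"wz": 0,"claw": 30},{"x": 0,"y": 0,"z": -3,"wx": 0,"wy": 0,"wz": 0,"claw": 30},{"x": 0,"y": 0,"z": -6,"wx": 0,"wy": 0,"wz": 0,"claw": 30},{"x": 0,"y": 0,"z": -9,"wx": 0,"wy": 0,"wz": 0,"claw": 30},{"x": 0,"y": 0,"z": -12,"wx": 0,"wy": 0,"wz": 0,"claw": 30},{"x": 0,"y": 0,"z": -15,"wx": 0,"wy": 0,"wz": 0,"claw": 30},{"x": 0,"y": 0,"z": -15.2,"wx": 0,"wy": 0,"wz": 0,"claw": 30}]'

```text
clock: 18.25
position: [0.6356, -0.1104, 0.1739]
tool_rot: [-3.136, -0.006, -1.176]
force: [-0.1, 0.6, -0.7]
grip_width: 0.0353
```

```bash
python3 mv.py 0.6,0.05,0.175,-10 0.5,0.22,0.175,40  0.4185,0.299,0.175,80; python3 -c "
from h import *
f=snap('wrist','w11')"
```

```text
now [ 0.6356 -0.1104  0.1739] [-179.7   -0.4  -67.4] t 18.25 grip 0.0353 q7 -1.2
0.6,0.05,0.175,-10 xyz [-16.17  -2.88  -0.2 ] w [ -0.09  -0.48 -57.38]
0.5,0.22,0.175,40 xyz [-35.71  -0.19  -0.34] w [   0.14   -0.53 -107.38]
0.4185,0.299,0.175,80 xyz [-46.14   4.29  -0.43] w [   0.36   -0.52 -147.38]
```

View pics/w11.png

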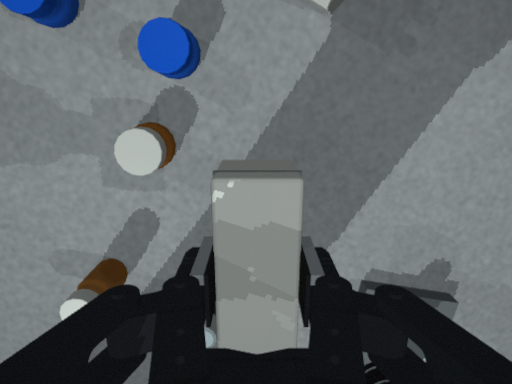

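The box is held level. Carrying it to the tray in two calls while turning.

Emit:
jog_arm --increments '[{"x": -2.5,"y": -0.4,"z": -0.2,"wx": 0,"wy": 0,"wz": -7,"claw": 30},{"x": -5,"y": -0.9,"z": -0.2,"wx": 0,"wy": 0,"wz": -16,"claw": 30},{"x": -8,"y": -1.4,"z": -0.2,"wx": 0,"wy": 0,"wz": -26,"claw": 30},{"x": -11,"y": -1.9,"z": -0.2,"wx": 0,"wy": 0,"wz": -36,"claw": 30},{"x": -14,"y": -2.5,"z": -0.2,"wx": 0,"wy": 0,"wz": -46,"claw": 30},{"x": -17,"y": -2.8,"z": -0.2,"wx": 0,"wy": 0,"wz": -56,"claw": 30},{"x": -20.5,"y": -2.4,"z": -0.2,"wx": 0,"wy": 0,"wz": -65,"claw": 30},{"x": -24,"y": -1.9,"z": -0.2,"wx": 0,"wy": 0,"wz": -74,"claw": 30},{"x": -27.5,"y": -1.4,"z": -0.3,"wx": 0,"wy": 0,"wz": -83,"claw": 30},{"x": -31,"y": -0.9,"z": -0.3,"wx": 0,"wy": 0,"wz": -92,"claw": 30}]'

```text
clock: 19.55
position: [0.523, 0.18, 0.1735]
tool_rot: [3.136, -0.003, 0.435]
force: [0.1, -0.1, -0.6]
grip_width: 0.0347
```

```bash
python3 mv.py 0.4185,0.299,0.175,80
```

```text
now [0.523  0.18   0.1735] [179.7  -0.2  24.9] t 19.55 grip 0.0347 q7 -0.36
0.4185,0.299,0.175,80 xyz [ -4.46 -15.2   -0.25] w [ 3.800e-01  2.000e-02 -5.508e+01]
```

Emit:
jog_arm --increments '[{"x": -0.6,"y": -2.2,"z": -0.2,"wx": 0,"wy": 0,"wz": -8,"claw": 30},{"x": -1.3,"y": -4.5,"z": -0.2,"wx": 0,"wy": 0,"wz": -17,"claw": 30},{"x": -2,"y": -7,"z": -0.2,"wx": 0,"wy": 0,"wz": -26,"claw": 30},{"x": -2.8,"y": -9.5,"z": -0.2,"wx": 0,"wy": 0,"wz": -35,"claw": 30},{"x": -3.5,"y": -12,"z": -0.2,"wx": 0,"wy": 0,"wz": -44,"claw": 30},{"x": -4.2,"y": -14.2,"z": -0.2,"wx": 0.2,"wy": 0,"wz": -52,"claw": 30},{"x": -4.46,"y": -15.2,"z": -0.2,"wx": 0.4,"wy": 0,"wz": -55,"claw": 30},{"x": -4.46,"y": -15.2,"z": -0.2,"wx": 0.4,"wy": 0,"wz": -55,"claw": 30}]'

```text
clock: 20.55
position: [0.4184, 0.299, 0.1743]
tool_rot: [-3.141, 0.0, 1.394]
force: [0.5, 0.2, -1.1]
grip_width: 0.0353
```

```bash
python3 mv.py 0.4185,0.299,0.04,80 0.4185,0.299,0.0225,80; python3 -c "
from h import *
f=snap('wrist','w12')
t=np.array([.451,.2934]);c,s=np.cos(np.radians(-10)),np.sin(np.radians(-10))
for x,y in[(-91,-35),(-91,35),(91,35),(91,-35)]: print(proj(f,[*(t+np.array([c*x-s*y,s*x+c*y])/1000),.016]))"
```

```text
now [0.4184 0.299  0.1743] [-179.9    0.    79.9] t 20.55 grip 0.0353 q7 0.16
0.4185,0.299,0.04,80 xyz [1.000e-02 2.000e-02 1.343e+01] w [-0.05  0.02 -0.15]
0.4185,0.299,0.0225,80 xyz [1.000e-02 2.000e-02 1.518e+01] w [-0.05  0.02 -0.15]
[216.41886965 111.9496564 ]
[295.54614963 111.72537621]
[290.16803044 291.39635784]
[222.99349351 291.56904245]
```

View pics/w12.png

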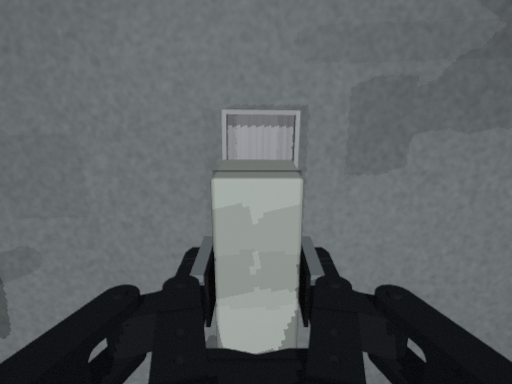

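The tray end appears at (222,110)–(300,110), about 5 px right of the prediction. I'll re-measure the tray across views.

```bash
python3 -c "
from h import *
f=load('w12'); print('w12 -x corners',cast(f,222,110,.016),cast(f,300,110,.016))
i=cv2.imread('pics/w12.png');cv2.imwrite('pics/w12z.png',cv2.resize(i[95:185,205:315],None,fx=6,fy=6,interpolation=2))
i=cv2.imread('pics/side0.png');cv2.imwrite('pics/s0z.png',cv2.resize(i[270:365,160:255],None,fx=6,fy=6,interpolation=2))
"
```

```text
w12 -x corners [0.35453635 0.27993861 0.016     ] [0.36668693 0.34775526 0.016     ]
```

View pics/w12z.png

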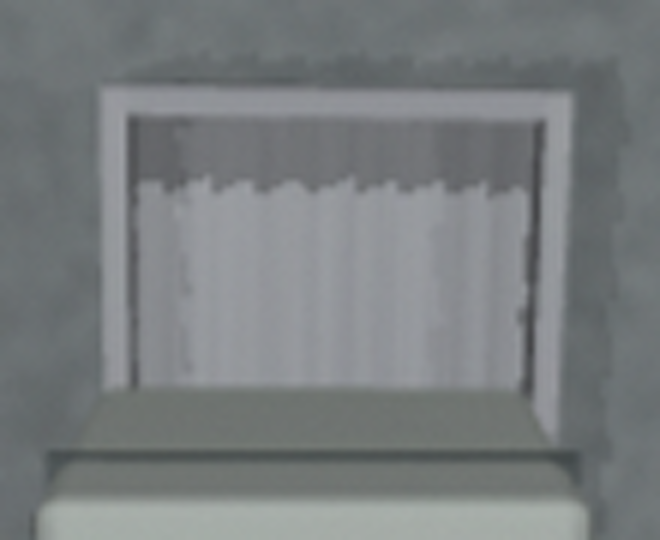

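View pics/s0z.png

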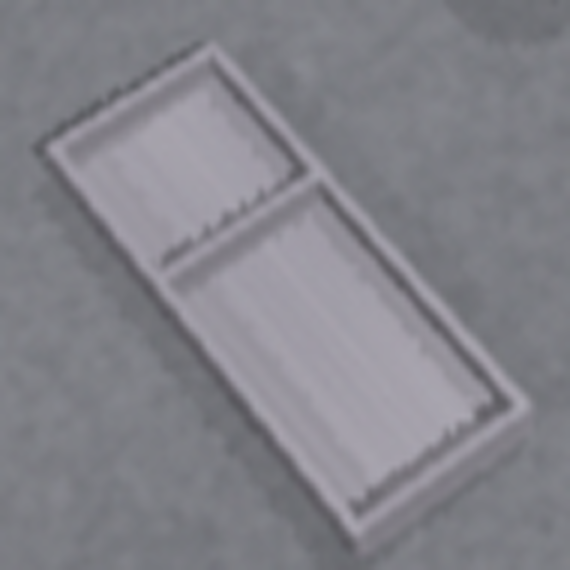

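```bash
python3 -c "
from h import *
np.set_printoptions(precision=4,suppress=True)
f=load('side0')
c=np.array([cast(f,(x+.5)/6-.5+160,(y+.5)/6-.5+270,.016)[:2] for x,y in [(213,45),(47,148),(357,535),(528,405)]])
d=np.roll(c,-1,0)-c
print(c,c.mean(0),np.linalg.norm(d,axis=1),np.degrees(np.arctan2(d[:,1],d[:,0])))
f=load('w12')
e=np.array([cast(f,(x+.5)/6-.5+205,(y+.5)/6-.5+95,.016)[:2] for x,y in [(100,88),(573,95)]])
dd=e[1]-e[0];yaw=np.arctan2(dd[1],dd[0])-np.pi/2
print(e,np.linalg.norm(dd),np.degrees(yaw),'ctr',e.mean(0)+.091*np.array([np.cos(yaw),np.sin(yaw)]))
f=load('top0')
"
```

```text
[[0.532  0.2458]
 [0.545  0.3127]
 [0.3676 0.3466]
 [0.3558 0.2797]] [0.4501 0.2962] [0.0682 0.1807 0.0679 0.1795] [ 79.0077 169.1958 -99.9793 -10.9008]
[[0.3538 0.2794]
 [0.3671 0.3478]] 0.06963341021275511 -10.980669143397652 ctr [0.4498 0.2963]
```

The side and wrist views agree: tray centre (0.450,0.296), yaw -10.9°, so the long compartment is at (0.4176,0.3024). Correcting for that.

```bash
python3 mv.py 0.4176,0.3024,0.04,79.1 0.4176,0.3024,0.023,79.1
```

```text
now [0.4189 0.2985 0.1743] [-180.     0.    79.8] t 20.6 grip 0.0353 q7 0.16
0.4176,0.3024,0.04,79.1 xyz [ 0.37 -0.19 13.43] w [-0.03  0.03  0.67]
0.4176,0.3024,0.023,79.1 xyz [ 0.37 -0.19 15.13] w [-0.03  0.03  0.67]
```

Emit:
jog_arm --increments '[{"x": 0.2,"y": -0.1,"z": 3,"wx": 0,"wy": 0,"wz": 0.7,"claw": 30},{"x": 0.37,"y": -0.2,"z": 6,"wx": 0,"wy": 0,"wz": 0.7,"claw": 30},{"x": 0.37,"y": -0.2,"z": 9,"wx": 0,"wy": 0,"wz": 0.7,"claw": 30},{"x": 0.37,"y": -0.2,"z": 12,"wx": 0,"wy": 0,"wz": 0.7,"claw": 30},{"x": 0.37,"y": -0.2,"z": 13.3,"wx": 0,"wy": 0,"wz": 0.7,"claw": 30},{"x": 0.37,"y": -0.2,"z": 14.3,"wx": 0,"wy": 0,"wz": 0.7,"claw": 30},{"x": 0.37,"y": -0.2,"z": 15,"wx": 0,"wy": 0,"wz": 0.7,"claw": 30},{"x": 0.37,"y": -0.2,"z": 15.1,"wx": 0,"wy": 0,"wz": 0.7,"claw": 30}]'

```text
clock: 21.6
position: [0.4176, 0.3024, 0.0234]
tool_rot: [-3.141, 0.001, 1.38]
force: [0.7, 0.2, -0.7]
grip_width: 0.0353
```

```bash
python3 mv.py 0.4176,0.3024,0.022,79.1; python3 -c "
from h import *
f=snap('wrist','w13')
f=snap('side','s13');i=cv2.imread('pics/s13.png');cv2.imwrite('pics/s13z.png',cv2.resize(i[230:370,130:290],None,fx=4,fy=4,interpolation=2))"
```

```text
now [0.4176 0.3024 0.0234] [-180.    0.   79.] t 21.6 grip 0.0353 q7 -0.07
0.4176,0.3024,0.022,79.1 xyz [-0.   -0.    0.14] w [-0.02  0.03 -0.05]
```

View pics/w13.png

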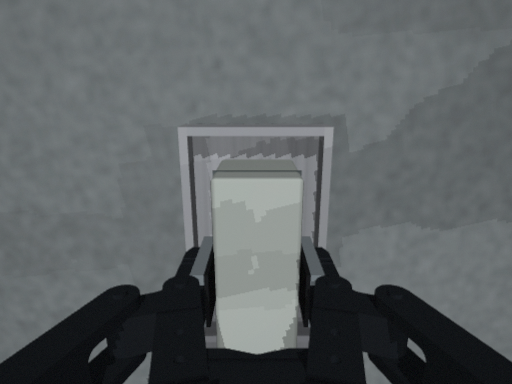

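View pics/s13z.png

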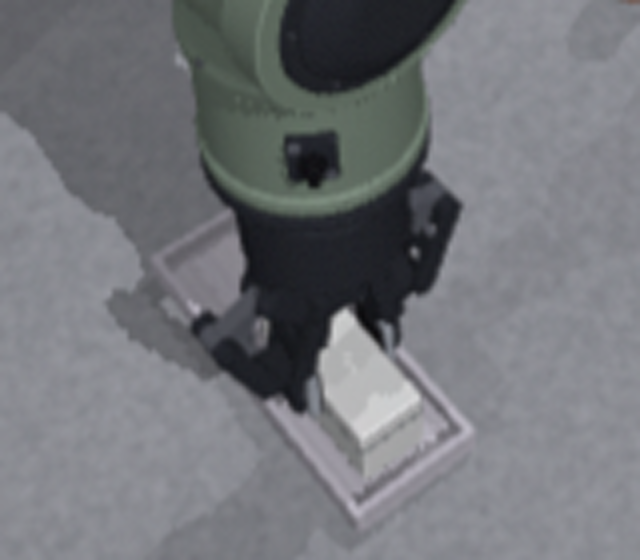

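The box is centred in the compartment. Lower the last millimetre, release and rise.

Emit:
jog_arm --increments '[{"x": 0,"y": 0,"z": 0.08,"wx": 0,"wy": 0,"wz": 0,"claw": 30},{"x": 0,"y": 0,"z": 0.12,"wx": 0,"wy": 0,"wz": 0,"claw": 30},{"x": 0,"y": 0,"z": 0.12,"wx": 0,"wy": 0,"wz": 0,"claw": 65},{"x": 0,"y": 0,"z": 0.12,"wx": 0,"wy": 0,"wz": 0,"claw": 65},{"x": 0,"y": 0,"z": 0.12,"wx": 0,"wy": 0,"wz": 0,"claw": 65},{"x": 0,"y": 0,"z": -2,"wx": 0,"wy": 0,"wz": 0,"claw": 65},{"x": 0,"y": 0,"z": -5,"wx": 0,"wy": 0,"wz": 0,"claw": 65},{"x": 0,"y": 0,"z": -9,"wx": 0,"wy": 0,"wz": 0,"claw": 70},{"x": 0,"y": 0,"z": -13,"wx": 0,"wy": 0,"wz": 0,"claw": 72},{"x": 0,"y": 0,"z": -16.5,"wx": 0,"wy": 0,"wz": 0,"claw": 72}]'

```text
clock: 22.95
position: [0.4177, 0.3025, 0.1902]
tool_rot: [3.142, 0.0, 1.38]
force: [-0.3, 0.3, 0.6]
grip_width: 0.0617
```

```bash
python3 mv.py 0.52,0.15,0.185,90 0.6243,-0.0095,0.185,90; python3 -c "
from h import *
f=snap('wrist','w14')"
```

```text
now [0.4177 0.3025 0.1902] [180.    0.   79.1] t 22.95 grip 0.0617 q7 0.17
0.52,0.15,0.185,90 xyz [-13.04  12.94   0.52] w [  0.     0.   -10.94]
0.6243,-0.0095,0.185,90 xyz [-26.72  26.21   0.52] w [  0.     0.   -10.94]
```

View pics/w14.png

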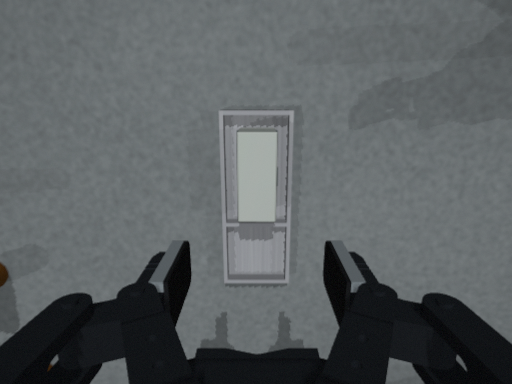

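The box stands in the long compartment at (257,176), with a clear margin all round. Now the short amber jar.

Emit:
jog_arm --increments '[{"x": -2,"y": 2,"z": 0.2,"wx": 0,"wy": 0,"wz": -1,"claw": 72},{"x": -5.5,"y": 5.4,"z": 0.4,"wx": 0,"wy": 0,"wz": -3,"claw": 72},{"x": -9,"y": 8.8,"z": 0.5,"wx": 0,"wy": 0,"wz": -5,"claw": 72},{"x": -12.5,"y": 12.2,"z": 0.5,"wx": 0,"wy": 0,"wz": -7,"claw": 72},{"x": -16,"y": 15.6,"z": 0.5,"wx": 0,"wy": 0,"wz": -9,"claw": 72},{"x": -19.5,"y": 19,"z": 0.5,"wx": 0,"wy": 0,"wz": -11,"claw": 72},{"x": -23,"y": 22.5,"z": 0.5,"wx": 0,"wy": 0,"wz": -11,"claw": 72},{"x": -25.7,"y": 25.2,"z": 0.5,"wx": 0,"wy": 0,"wz": -11,"claw": 72},{"x": -26.7,"y": 26.2,"z": 0.5,"wx": 0,"wy": 0,"wz": -11,"claw": 72},{"x": -26.7,"y": 26.2,"z": 0.5,"wx": 0,"wy": 0,"wz": -11,"claw": 72}]'

```text
clock: 24.25
position: [0.6251, -0.008, 0.1885]
tool_rot: [3.139, -0.003, 1.571]
force: [0.0, 1.1, 0.1]
grip_width: 0.0615
```

```bash
python3 mv.py 0.6243,-0.0095,0.019,90; python3 -c "
from h import *
f=snap('wrist','w15');print(proj(f,[.6243,-.0095,.046]))"
```

```text
now [ 0.6251 -0.008   0.1885] [ 1.798e+02 -1.000e-01  9.000e+01] t 24.25 grip 0.0615 q7 1.02
0.6243,-0.0095,0.019,90 xyz [-0.19 -0.13 16.95] w [ 0.18 -0.15  0.03]
[253.87967303 178.1658458 ]
```

View pics/w15.png

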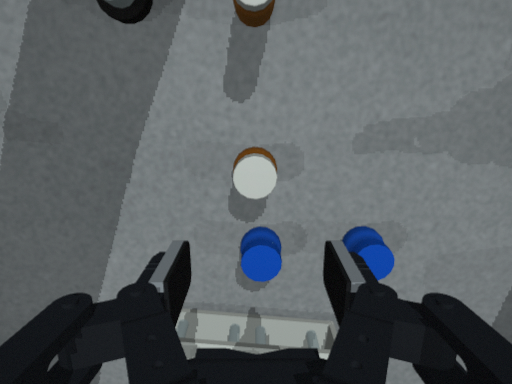

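The amber jar's cap is at (255,177), within 1–2 px of the prediction. The blue ones are at (261,262) and (372,262), clear of the fingers. Descend and grip.

Emit:
jog_arm --increments '[{"x": -0.15,"y": -0.1,"z": 2,"wx": 0.2,"wy": -0.1,"wz": 0,"claw": 72},{"x": -0.15,"y": -0.1,"z": 6,"wx": 0.2,"wy": -0.1,"wz": 0,"claw": 72},{"x": -0.15,"y": -0.1,"z": 10,"wx": 0.2,"wy": -0.1,"wz": 0,"claw": 72},{"x": -0.15,"y": -0.1,"z": 14,"wx": 0.2,"wy": -0.1,"wz": 0,"claw": 72},{"x": -0.15,"y": -0.1,"z": 16.4,"wx": 0.2,"wy": -0.1,"wz": 0,"claw": 72},{"x": -0.15,"y": -0.1,"z": 16.9,"wx": 0.2,"wy": -0.1,"wz": 0,"claw": 72},{"x": -0.15,"y": -0.1,"z": 16.9,"wx": 0.2,"wy": -0.1,"wz": 0,"claw": 30},{"x": -0.15,"y": -0.1,"z": 16.9,"wx": 0.2,"wy": -0.1,"wz": 0,"claw": 30},{"x": -0.15,"y": -0.1,"z": 16.9,"wx": 0.2,"wy": -0.1,"wz": 0,"claw": 30},{"x": -0.15,"y": -0.1,"z": 16.9,"wx": 0.2,"wy": -0.1,"wz": 0,"claw": 30}]'

```text
clock: 25.55
position: [0.625, -0.0079, 0.021]
tool_rot: [3.14, -0.001, 1.573]
force: [-1.3, 0.4, 8.7]
grip_width: 0.0385
```

```bash
python3 mv.py 0.6243,-0.0095,0.17,90
```

```text
now [ 0.625  -0.0079  0.021 ] [ 1.799e+02 -1.000e-01  9.010e+01] t 25.55 grip 0.0385 q7 0.88
0.6243,-0.0095,0.17,90 xyz [ -0.15  -0.05 -14.9 ] w [ 0.09 -0.06  0.11]
```

Emit:
jog_arm --increments '[{"x": 0,"y": 0,"z": -1,"wx": 0,"wy": 0,"wz": 0,"claw": 30},{"x": 0,"y": 0,"z": -3,"wx": 0,"wy": 0,"wz": 0,"claw": 30},{"x": 0,"y": 0,"z": -6,"wx": 0,"wy": 0,"wz": 0,"claw": 30},{"x": 0,"y": 0,"z": -9,"wx": 0,"wy": 0,"wz": 0,"claw": 30},{"x": 0,"y": 0,"z": -12,"wx": 0,"wy": 0,"wz": 0,"claw": 30},{"x": 0,"y": 0,"z": -15,"wx": 0,"wy": 0,"wz": 0,"claw": 30},{"x": 0,"y": 0,"z": -15.5,"wx": 0,"wy": 0,"wz": 0,"claw": 30}]'

```text
clock: 26.42
position: [0.6256, -0.0079, 0.1793]
tool_rot: [3.136, -0.001, 1.573]
force: [0.6, -0.1, -1.0]
grip_width: 0.0381
```

```bash
python3 mv.py  0.505,0.2857,0.175,79; python3 -c "
from h import *
f=snap('wrist','w16')"
```

```text
now [ 0.6256 -0.0079  0.1793] [ 1.797e+02 -1.000e-01  9.010e+01] t 26.43 grip 0.0381 q7 1.01
0.505,0.2857,0.175,79 xyz [ 29.38 -12.01   0.39] w [ 0.29 -0.08 11.11]
```

View pics/w16.png

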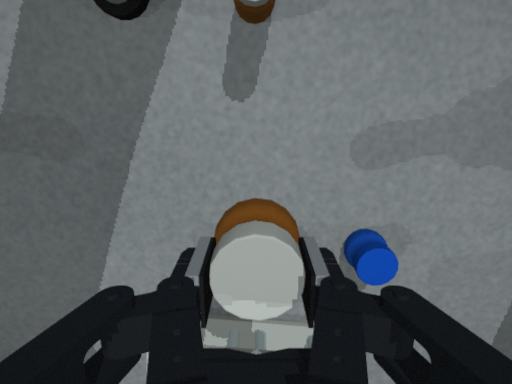

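The jar is held upright at (257,270). Carry it to the square compartment.

Emit:
jog_arm --increments '[{"x": 2,"y": -0.8,"z": 0.2,"wx": 0,"wy": 0,"wz": 1,"claw": 30},{"x": 5.5,"y": -2.2,"z": 0.3,"wx": 0,"wy": 0,"wz": 2,"claw": 30},{"x": 9.5,"y": -3.9,"z": 0.4,"wx": 0,"wy": 0,"wz": 4,"claw": 30},{"x": 13.5,"y": -5.5,"z": 0.4,"wx": 0,"wy": 0,"wz": 6,"claw": 30},{"x": 17.5,"y": -7.2,"z": 0.4,"wx": 0,"wy": 0,"wz": 8,"claw": 30},{"x": 21.5,"y": -8.8,"z": 0.4,"wx": 0,"wy": 0,"wz": 10,"claw": 30},{"x": 25.5,"y": -10.4,"z": 0.4,"wx": 0,"wy": 0,"wz": 11,"claw": 30},{"x": 28.5,"y": -11.7,"z": 0.4,"wx": 0.3,"wy": 0,"wz": 11,"claw": 30},{"x": 29.4,"y": -12,"z": 0.4,"wx": 0.3,"wy": 0,"wz": 11,"claw": 30},{"x": 29.4,"y": -12,"z": 0.4,"wx": 0.3,"wy": 0,"wz": 11,"claw": 30}]'

```text
clock: 27.72
position: [0.5047, 0.2856, 0.1739]
tool_rot: [-3.14, -0.001, 1.381]
force: [0.0, -0.5, -1.5]
grip_width: 0.0386
```

```bash
python3 mv.py  0.505,0.2857,0.026,79
```

```text
now [0.5047 0.2856 0.1739] [-179.9   -0.    79.1] t 27.73 grip 0.0386 q7 0.29
0.505,0.2857,0.026,79 xyz [ 0.    0.05 14.79] w [-0.09 -0.03  0.14]
```

Emit:
jog_arm --increments '[{"x": 0,"y": 0.05,"z": 3,"wx": 0,"wy": 0,"wz": 0,"claw": 30},{"x": 0,"y": 0.05,"z": 6,"wx": 0,"wy": 0,"wz": 0,"claw": 30},{"x": 0,"y": 0.05,"z": 9,"wx": 0,"wy": 0,"wz": 0,"claw": 30},{"x": 0,"y": 0.05,"z": 12,"wx": 0,"wy": 0,"wz": 0,"claw": 30},{"x": 0,"y": 0.05,"z": 13.3,"wx": 0,"wy": 0,"wz": 0,"claw": 30},{"x": 0,"y": 0.05,"z": 14.2,"wx": 0,"wy": 0,"wz": 0,"claw": 30},{"x": 0,"y": 0.05,"z": 14.75,"wx": 0,"wy": 0,"wz": 0,"claw": 30},{"x": 0,"y": 0.05,"z": 14.75,"wx": 0,"wy": 0,"wz": 0,"claw": 30}]'

```text
clock: 28.72
position: [0.5051, 0.2856, 0.0266]
tool_rot: [-3.14, -0.001, 1.381]
force: [0.6, 0.9, -1.6]
grip_width: 0.0383
```

```bash
python3 mv.py 0.505,0.2857,0.025,79; python3 -c "
from h import *
f=snap('wrist','w17')"
```

```text
now [0.5051 0.2856 0.0266] [-179.9   -0.    79.1] t 28.73 grip 0.0383 q7 0.14
0.505,0.2857,0.025,79 xyz [ 0.   -0.01  0.16] w [-0.07 -0.04  0.13]
```

View pics/w17.png

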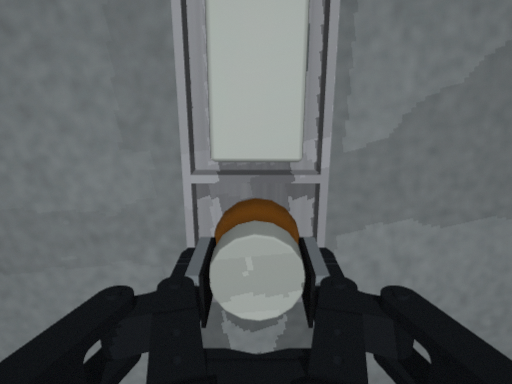

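The jar is inside the square compartment. Lower, release and rise.

Emit:
jog_arm --increments '[{"x": 0,"y": 0,"z": 0.1,"wx": 0,"wy": 0,"wz": 0,"claw": 30},{"x": 0,"y": 0,"z": 0.17,"wx": 0,"wy": 0,"wz": 0,"claw": 30},{"x": 0,"y": 0,"z": 0.17,"wx": 0,"wy": 0,"wz": 0,"claw": 72},{"x": 0,"y": 0,"z": 0.17,"wx": 0,"wy": 0,"wz": 0,"claw": 72},{"x": 0,"y": 0,"z": 0.17,"wx": 0,"wy": 0,"wz": 0,"claw": 72},{"x": 0,"y": 0,"z": -2,"wx": 0,"wy": 0,"wz": 0,"claw": 72},{"x": 0,"y": 0,"z": -5,"wx": 0,"wy": 0,"wz": 0,"claw": 72},{"x": 0,"y": 0,"z": -9,"wx": 0,"wy": 0,"wz": 0,"claw": 72},{"x": 0,"y": 0,"z": -13,"wx": 0,"wy": 0,"wz": 0,"claw": 72},{"x": 0,"y": 0,"z": -18,"wx": 0,"wy": 0,"wz": 0,"claw": 72}]'

```text
clock: 30.02
position: [0.5048, 0.2854, 0.2094]
tool_rot: [-3.14, -0.001, 1.382]
force: [0.2, 0.2, 0.6]
grip_width: 0.0612
```

```bash
python3 mv.py; python3 -c "
from h import *
f=snap('wrist','w18');f=snap('side','s18');f=snap('top','t18')
i=cv2.imread('pics/s18.png');cv2.imwrite('pics/s18z.png',cv2.resize(i[120:370,150:400],None,fx=2.4,fy=2.4,interpolation=2))"
```

```text
now [0.5048 0.2854 0.2094] [-1.799e+02 -1.000e-01  7.920e+01] t 30.02 grip 0.0612 q7 0.32
```

View pics/w18.png

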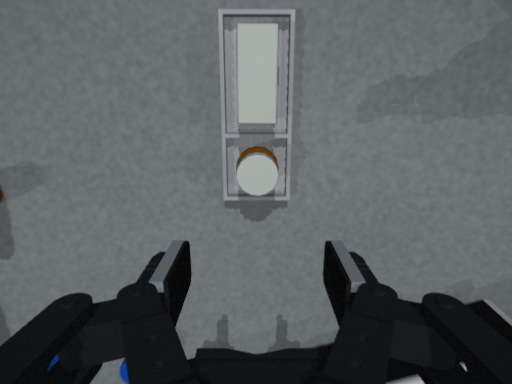

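View pics/t18.png

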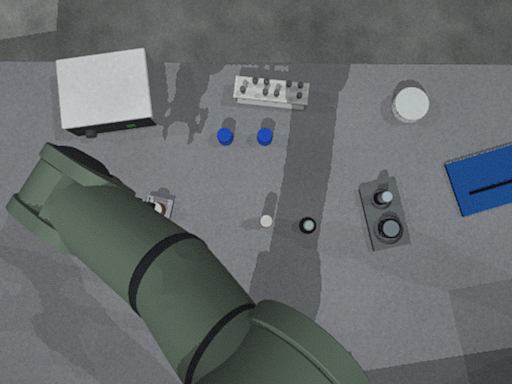

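View pics/s18z.png

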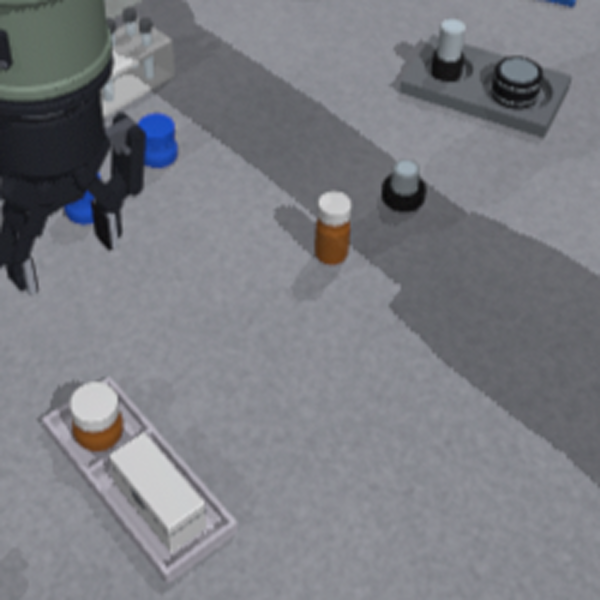

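All four are upright in place, and the tall jar (266,221) and short eyepiece (308,225) have not moved. One numeric check before handing in.

```bash
python3 -c "
from h import *
np.set_printoptions(precision=1,suppress=True)
def loc(p,c,yaw):
    a=np.radians(yaw);return np.array([[np.cos(a),np.sin(a)],[-np.sin(a),np.cos(a)]])@(np.array(p)[:2]-c)*1000
f=load('w18');tr=(np.array([.45,.2963]),-10.9)
print('jar',loc(cast(f,257,173,.05),*tr),'box',loc(cast(f,257.5,73.5,.044),*tr))
f=load('w9');ca=(np.array([.499,-.3285]),12.6)
print('eye',loc(cast(f,256,182,.076),*ca),'lens',loc(cast(f,195,229,.042),*ca))
bot.job_done()"
```

```text
jar [53.5  0.9] box [-34.5   1.2]
eye [46.7  0.1] lens [-35.   -0.6]
the job is handed in; nothing more can be done
```

Both kits are made up and the job is handed in at about 30 s. No verdict is reported.

| Item | Place | Measured (mm, holder frame) | Target (mm) |
|---|---|---|---|
| Lens | larger pocket | (-35, -1) | (-37, 0) |
| Long eyepiece | smaller pocket | (47, 0) | (46, 0) |
| Slide box | long compartment | (-34, 1) | (-33, 0) |
| Short amber jar | square compartment | (54, 1) | (56, 0) |

- **Final views:** all four look upright in their places. The tall jar and short eyepiece are at the same pixels as at the start, and the gripper was open and about 0.2 m up, touching nothing.
- **Heights:** I did not measure floor heights separately. Each piece was lowered to its computed floor height and looked seated.
- **One disagreement:** my first top-view estimate of the tray was about 3 mm off in y and 1° in yaw. The side and wrist views agreed with each other, so I used those before placing the box and jar.

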